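File the sawn edge of a shelf divider

TASK

Take the block file from the tray and smooth the sawn upper edge of the steel plate in the vice with two full strokes: file level and square across the edge, toe first, from the screw side to the far side, each running from the front quarter of the file to its rear quarter under a steady pressure of about 10 N (never more than 25 N). Cut on the forward stroke only: lift the file off the plate for every return, never dragging it back over the edge. Then lay the file back flat, teeth down, in its own bay of the tray, let go, and leave everything else on the bench where it is.

Things in the scene. Friction and masses are not known exactly. Their poses are not given: they have to be found in the camera images.
- file_grip (a point): Block file: flat steel, 160 x 34 x 8 mm, teeth on its underside, with an upright wooden handle block (44 mm along the file, 24 mm wide, 40 mm high) on the middle of its back; 0.25 to 0.4 kg. This point is the handle's middle, 28 mm above the toothed underside. x points along the file to its toe, z up. Grip the handle across its length or its width.
- file: The same file; origin at the centre of its toothed underside, same axes. The toe (+x end) is narrowed to 20 mm over its last 20 mm; the heel has a small round screw head on its back. It cuts only when pushed toe first.
- tray: Plywood tray fixed to the bench, 240 (x) x 180 (y) x 18 mm high, walls and floor 6 mm thick, a divider along x making two equal bays, 228 x 81 mm inside. Origin at the centre of its underside. The file's bay is on +y, its middle at y = 43.5 mm; the file starts there, teeth down, toe to +x. A brush lies in the other bay.
- vice: Grey bench vice fixed to the bench (base 170 x 110 mm), a steel plate clamped upright in it; origin at the centre of its underside, z up; x is the forward stroke direction, from the side with the screw and T-bar to the other side. Each jaw is 34 mm thick, 100 mm long.
- vice_top (a point): Midway between the rubber-lined jaws, level with their tops, 100 mm above the bench; axes as the vice. The plate (sawn shelf divider, 5 mm thick in x, 84 mm long in y) is centred here, its upper edge along y. That edge stands 12 to 38 mm above the jaws, different each time and not reported: find it by sight or touch. The rubber yields about 1 mm per 15 N downwards.
- give (a joint): How far the plate has been dragged along the vice's x against the rubber (m, + forward, 0 at rest); about 1 mm per 2 N, springs back. Forward filing makes it positive, dragging the file backward negative.
- brush: Bystander: hand brush lying in the tray's other bay; origin at its underside.
- tape: Bystander: roll of packing tape lying flat, 100 mm across, 48 mm high; origin at its underside.
- screwbin: Bystander: small open bin, 100 x 80 x 50 mm; origin at its underside.
- carton_a: Bystander: carton, 100 x 160 x 70 mm; origin at its underside.
- carton_b: Bystander: carton, 100 x 140 x 60 mm; origin at its underside.
- mug: Bystander: steel cup, 72 mm across, 90 mm high; origin at its underside.
- wrench: Bystander: wrench about 190 mm long, lying; origin at its underside.
- offcut: Bystander: steel slab, 90 x 85 x 12 mm, lying flat; origin at its underside.
Things that resemble listed ones, but are neither listed nor needed, are in the scene too. Several things have the shape of the vice; the one meant has the colours described above.

How it is judged:
By the outcome, as a careful person would: the job done as asked, in the order asked, and still so for the second after the job is handed in, with the robot touching nothing.
It also fails if it takes over 64 s, if anything falls off the work surface, if the arm or the gripper's body presses on something with over 40 N, if the wrist force passes 120 N, or if a joint passes its speed limit or range.

ROBOT

A 6-joint arm with a two-finger parallel gripper is mounted at the origin on the work surface. World frame = base frame: x ahead of the robot, y to its left, z up, the work surface at z = 0. Lengths are in m, angles in rad, forces in N, time in s.
With the tool pointing down it reaches from about 0.35 to 0.725 m from the base axis. Payload 4.3 kg.
Tool frame: the origin (TCP) lies at the very end of the fingers, on their centre line; the grasp point (between the pads) lies 19 mm behind it (bot.tcp_to_grasp is the distance from the TCP to the grasp point, in m); y points along the fingers, x is the direction in which the jaws open and shut, and the axes are right-handed (so a half turn about y gives the same grasp; the last joint's range is limited). The gripper opens to 85 mm and grips with 20 to 120 N. Pads are 22 mm wide; open, the fingers measure 114 mm over their backs; the gripper's body (76 mm by 85 mm) begins 54 mm behind the grasp point. The pads swing forward as they close: fully open they stand 13 mm farther back than shut.
Start: joints at [-1.302, 0.377, 0.081, 1.274, 0, 1.46], TCP at [0.213, -0.534, 0.231] pointing down, gripper open.
Joint ranges: [-2.72, 2.72], [-0.84, 1.66], [-1.02, 1.22], [-1.77, 2.12], [-1.37, 1.28], [-3.14, 3.14]. Speed limits (rad/s): [2.57, 2.57, 3.14, 3.14, 3.14, 3.14].

INTERFACE

Orientations are given as a unit quaternion [w, x, y, z].
In Python, from workcell import read_state, imaging, ticket, bot gives the robot as it stands.
- The arm moves only by the tool servo_tool, never from a script. Its arguments are lists of equal length, an entry for each row: "fingers": the opening in per cent of the stroke, from 0 (shut) to 100 (fully open); "linear": the shift along the world's x, y, z in cm, a list of three; "twist": the turn about the world's z in rad. In form: {"fingers": [fingers, ...], "linear": [[x, y, z], ...], "twist": [twist, ...]}. A call has 1 to 20 rows; each row shifts and turns the commanded pose from where the row before left it; what a row does not reach is not made up. A row lasts 1/12 s, in which the tool goes at most 41.7 mm and 7.16 degrees, less where a joint would pass 70% of its speed; a pose out of reach is approached as far as the arm can. A call is refused whole if a number of a shift passes 4.17 or a number of a turn 0.125, either way. A call with a gripper value outside its range is refused whole. The fingers move at their own pace and stop on an object; "newtons" is the grip in N (left out, the last holds). Time passes only in rows, so rows that do not move let the fingers close. It gives the time, the measured TCP pose, the force and the opening at its end, in the units of the state.
- read_state(): the state, without advancing time (a new reading comes with each control period).
- imaging.get_image(name): name is "scene" or "top" or "wrist"; returns the picture (400x640x3 uint8, red, green, blue); there is no depth.
- imaging.camera_info(name): a dict with "fx", "fy", "cx", "cy" (pixels), "dist_coeffs" ([k1, k2, p1, p2, k3] as OpenCV has them; the pictures are not rectified), "origin" and "attitude" of the camera in the world; the wrist camera has in their place "hand_eye" (4x4, takes a point from camera to tool coordinates, whose origin is the TCP and whose axes are the tool frame's). Camera axes: x right, y down, z forward; pixel columns grow to the right and rows downward; lengths in m; the calibration is good to about 2 mm. A picture is of the moment at which its call begins: read the wrist's pose just before it. camera_info takes no time and is no camera call.
- ticket.job_done(): hands the job in, once; it reports no verdict.
The state is a dict: "time": time; "joint_pos": joint angles; "qvel": joint speeds; "tau": joint torques, N m; "tool_pos": TCP position; "orientation": TCP orientation; "wrist_force": force on the tool from outside, world axes, zero at the start; "moment": the same for the moment, N m; "finger_gap": finger opening in m.
Only numpy, scipy, OpenCV 4.12 (cv2) and the standard library are available. Lean on these libraries where they do the work, as an engineer would, in place of code of your own. Each camera call takes 0.05 s, during which the arm holds its last target. There are 200 camera calls.

## Working session

There is one attempt and no reset: what is moved stays moved. The work goes in short steps, Python scripts to look and compute and a tool call to move; the robot and the scene stay as the last step left them, time stands still between calls to the robot, and variables do not carry over. Pictures are saved under pics/ and viewed, about 8 in all and at most 12, crops included, and the job is handed in when it is done.

Besides the shell and the picture viewer there is one more tool, called in YAML: its name, and indented under it one key for each argument. servo_tool: Moves the arm, as the interface text tells. Its arguments: {"type":"object","properties":{"fingers":{"type":"array","items":{"type":"number"}},"linear":{"type":"array","items":{"type":"array","items":{"type":"number"}}},"twist":{"type":"array","items":{"type":"number"}},"newtons":{"type":"number"}},"required":["fingers","linear","twist"]}

```bash
mkdir -p pics; ls; cat > h.py <<'E'
import numpy as np, cv2
from scipy.spatial.transform import Rotation as R
from workcell import read_state, imaging, ticket, bot
def rot(a):
    a=np.array(a,float)
    return a if a.shape==(3,3) else R.from_quat([a[1],a[2],a[3],a[0]]).as_matrix()
def cam(name,st=None):
    c=imaging.camera_info(name)
    K=np.array([[c['fx'],0,c['cx']],[0,c['fy'],c['cy']],[0,0,1]]);d=np.array(c['dist_coeffs'],float)
    if 'origin' in c: return K,d,rot(c['attitude']),np.array(c['origin'],float)
    H=np.array(c['hand_eye']);T=np.eye(4);T[:3,:3]=rot(st['orientation']);T[:3,3]=st['tool_pos'];M=T@H
    return K,d,M[:3,:3],M[:3,3]
def px2w(C,uv,z):
    K,d,A,o=C
    n=cv2.undistortPoints(np.array(uv,float).reshape(-1,1,2),K,d).reshape(-1,2)
    r=np.c_[n,np.ones(len(n))]@A.T
    return o+r*((z-o[2])/r[:,2])[:,None]
def w2px(C,P):
    K,d,A,o=C
    return cv2.projectPoints((np.array(P,float).reshape(-1,3)-o)@A,np.zeros(3),np.zeros(3),K,d)[0].reshape(-1,2)
def snap(name,f): 
    st=read_state(); im=imaging.get_image(name); cv2.imwrite('pics/'+f,im[:,:,::-1]); return st,im
E
python3 - <<'E'
from h import *
for n in ['top','scene']:
    st,im=snap(n,n+'0.png'); print(n,imaging.camera_info(n))
print(imaging.camera_info('wrist')); print(st, bot.tcp_to_grasp)
E
```

```text
pics
top {'fx': 487.1736030697646, 'fy': 487.1736030697646, 'cx': 315.13090953480855, 'cy': 204.7431580915044, 'dist_coeffs': array([0.04346179, 0.        , 0.        , 0.        , 0.        ]), 'origin': array([ 0.34159251, -0.00188091,  1.34879377]), 'attitude': array([ 0.05569665, -0.69500841,  0.71473279, -0.05493853])}
scene {'fx': 378.53325570809216, 'fy': 378.53325570809216, 'cx': 312.9243621542238, 'cy': 205.0411882490223, 'dist_coeffs': array([0.01156985, 0.        , 0.        , 0.        , 0.        ]), 'origin': array([ 0.88485065, -0.4227446 ,  0.9083684 ]), 'attitude': array([-0.27127882,  0.91137174,  0.29409515, -0.09652669])}
{'fx': 343.72802517967483, 'fy': 343.72802517967483, 'cx': 317.52785318959724, 'cy': 199.3231765729897, 'dist_coeffs': array([-0.01894749,  0.        ,  0.        ,  0.        ,  0.        ]), 'hand_eye': array([[ 9.99999904e-01, -4.15733603e-04, -1.41012020e-04,
        -2.54342675e-04],
       [ 2.59362720e-05, -2.64702820e-01,  9.64330035e-01,
        -1.42722985e-01],
       [-4.38230679e-04, -9.64329946e-01, -2.64702783e-01,
         6.74743920e-02],
       [ 0.00000000e+00,  0.00000000e+00,  0.00000000e+00,
         1.00000000e+00]])}
{'time': 0.05, 'joint_pos': array([-1.30229176e+00,  3.78069700e-01,  7.96907473e-02,  1.27439458e+00,
       -1.32964587e-07,  1.46050469e+00]), 'qvel': array([ 0.00087761, -0.00294509,  0.0008503 ,  0.00023545,  0.00100521,
       -0.00020716]), 'tau': array([ 1.45350474e-03, -4.65116787e+01,  2.70859569e+01,  1.28257935e-02,
       -5.36576181e-05, -2.55006171e-06]), 'tool_pos': array([ 0.21248016, -0.53363046,  0.23038219]), 'orientation': array([ 0.58564613, -0.58473882,  0.39745662, -0.39639293]), 'wrist_force': array([-0.40284718,  0.09230373, -0.30290782]), 'moment': array([ 0.03909792, -0.02152436, -0.01080838]), 'finger_gap': 0.08545241567578053} 0.0187
```

View pics/top0.png

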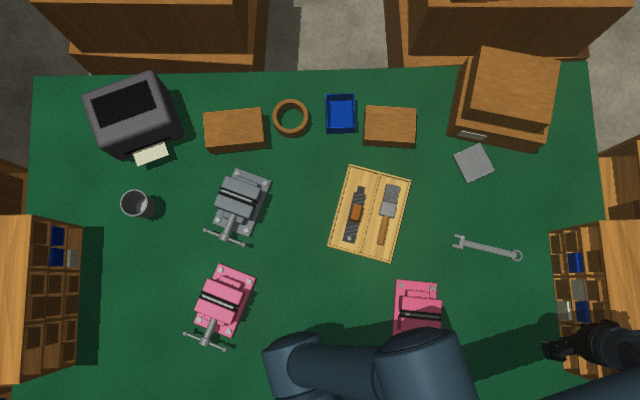

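View pics/scene0.png

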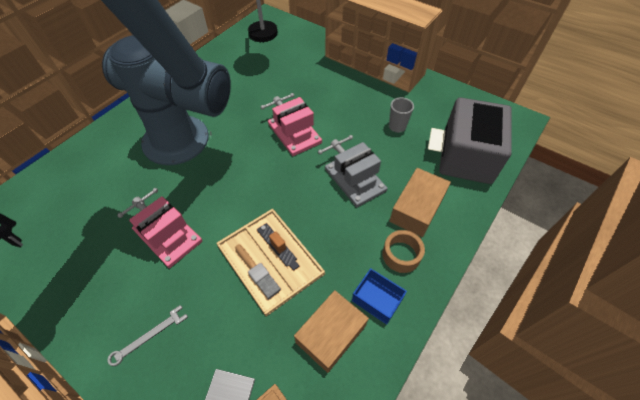

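The top view shows the tray at about (370,213) with the file in the left bay at (355,213). The grey vice is at (240,200), with its screw to the lower left at (225,238). Pink lookalikes sit at (222,300) and (417,305). Next I'll zoom in for exact corners.

```bash
python3 - <<'E'
from h import *
im=cv2.imread('pics/top0.png')
a=im[160:270,320:415];b=im[160:255,195:280]
A=cv2.resize(a,(0,0),fx=4.2,fy=4.2,interpolation=cv2.INTER_CUBIC);B=cv2.resize(b,(0,0),fx=4.0,fy=4.0,interpolation=cv2.INTER_CUBIC)
o=np.zeros((470,800,3),np.uint8);o[:A.shape[0],:A.shape[1]]=A;o[:B.shape[0],420:420+B.shape[1]]=B
for k in range(0,9):
    cv2.putText(o,str(160+10*k),(400,int(42*k)+8),0,.3,(255,255,255));cv2.putText(o,str(320+10*k),(int(42*k),468),0,.3,(255,255,255))
    cv2.putText(o,str(195+10*k),(420+40*k,400),0,.3,(255,255,255)); cv2.putText(o,str(160+10*k),(765,40*k+8),0,.3,(255,255,255))
cv2.imwrite('pics/crop0.png',o)
C=cam('top')
print(px2w(C,[[370,213],[355,213]],0.018),px2w(C,[[240,195]],0.1))
E
```

```text
[[ 0.52445031 -0.1538785   0.018     ]
 [ 0.52560799 -0.11260054  0.018     ]] [[0.56997038 0.19140746 0.1       ]]
```

View pics/crop0.png

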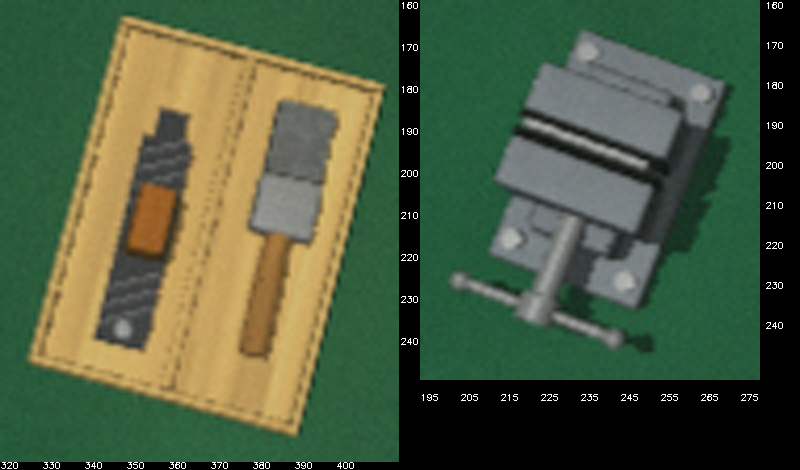

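```bash
cat > m.py <<'E'
from h import *
C=cam('top')
A=lambda p:(np.array(p,float)+.5)/4.2-.5+[320,160]
B=lambda p:(np.array(p,float)-[420,0]+.5)/4-.5+[195,160]
def fit(P,L,W):  # corners order: (+x,+y),(+x,-y),(-x,-y),(-x,+y)
    c=P.mean(0); ex=(P[0]+P[1]-P[2]-P[3])/2; ey=(P[0]+P[3]-P[1]-P[2])/2
    yx=np.arctan2(ex[1],ex[0]); yy=np.arctan2(-ey[0],ey[1])
    print(c.round(4),'yaw',yx.round(4),yy.round(4),'size',np.linalg.norm(ex).round(4),np.linalg.norm(ey).round(4),'want',L,W)
print('tray');fit(px2w(C,A([(122,17),(384,87),(297,434),(30,361)]),.018),.24,.18)
print('file');P=px2w(C,A([(163,108),(189,117),(144,350),(96,340)]),.014);fit(P,.16,.027)
print(P[:2].mean(0),P[2:].mean(0))
print('handle');fit(px2w(C,A([(146,182),(180,189),(163,251),(128,245)]),.054),.044,.024)
print('jaws');fit(px2w(C,B([(545,64),(683,113),(637,236),(495,178)]),.1),.0,.1)
print('base');fit(px2w(C,B([(585,28),(727,80),(640,307),(490,252)]),.012),.17,.11)
print('plate');P=px2w(C,B([(532,118),(648,165)]),.125);print(P,np.linalg.norm(P[0]-P[1]),P.mean(0))
E
python3 m.py
```

```text
tray
[ 0.5257 -0.1517  0.018 ] yaw -0.2949 -0.296 size 0.2372 0.1788 want 0.24 0.18
file
[ 0.5238 -0.1126  0.014 ] yaw -0.274 -0.2829 size 0.1592 0.025 want 0.16 0.027
[ 0.60047077 -0.13412117  0.014     ] [ 0.44720667 -0.09104983  0.014     ]
handle
[ 0.5254 -0.1134  0.054 ] yaw -0.3102 -0.2169 size 0.042 0.0224 want 0.044 0.024
jaws
[0.5663 0.1989 0.1   ] yaw -0.3856 -0.3952 size 0.0835 0.0983 want 0.0 0.1
base
[0.5688 0.1986 0.012 ] yaw -0.386 -0.3814 size 0.1695 0.1089 want 0.17 0.11
plate
[[0.58187835 0.23174827 0.125     ]
 [0.54937709 0.15805756 0.125     ]] 0.08053975525190435 [0.56562772 0.19490291 0.125     ]
```

```bash
python3 - <<'E'
from h import *
s=read_state();M=rot(s['orientation']);print(M.round(3),'x yaw',np.arctan2(M[1,0],M[0,0]))
E
```

```text
[[ 0.37  -0.     0.929]
 [-0.929  0.002  0.37 ]
 [-0.002 -1.     0.   ]] x yaw -1.1919843695868346
```

servo_tool:
  fingers: [100,100,100,100,100,100,100,100,100,100,100,100,100,100,100,100,100,100,100,100]
  linear:
    - [1.56,2.1,0]
    - [1.56,2.1,0]
    - [1.56,2.1,0]
    - [1.56,2.1,0]
    - [1.56,2.1,0]
    - [1.56,2.1,0]
    - [1.56,2.1,0]
    - [1.56,2.1,0]
    - [1.56,2.1,0]
    - [1.56,2.1,0]
    - [1.56,2.1,0]
    - [1.56,2.1,0]
    - [1.56,2.1,0]
    - [1.56,2.1,0]
    - [1.56,2.1,0]
    - [1.56,2.1,0]
    - [1.56,2.1,0]
    - [1.56,2.1,0]
    - [1.56,2.1,0]
    - [1.56,2.1,0]
  twist: [0.0456,0.0456,0.0456,0.0456,0.0456,0.0456,0.0456,0.0456,0.0456,0.0456,0.0456,0.0456,0.0456,0.0456,0.0456,0.0456,0.0456,0.0456,0.0456,0.0456]

```text
time: 1.77
tool_pos: [0.5249, -0.113, 0.2309]
orientation: [0.7, -0.7, 0.098, -0.098]
wrist_force: [0.3, -0.7, -0.4]
finger_gap: 0.0856
```

servo_tool:
  fingers: [100,100,100]
  linear:
    - [0,0,-1]
    - [0,0,0]
    - [0,0,0]
  twist: [0,0,0]

```text
time: 2.02
tool_pos: [0.5235, -0.1143, 0.2203]
orientation: [-0.7, 0.7, -0.1, 0.098]
wrist_force: [0.1, -0.6, -0.3]
finger_gap: 0.0855
```

```bash
python3 - <<'E'
from h import *
st,im=snap('wrist','w1.png')
C=cam('wrist',st);M=rot(st['orientation'])
print(st['tool_pos'],np.arctan2(M[1,0],M[0,0]),st['joint_pos'].round(3),st['wrist_force'])
def draw(c,y,pts):
    c0,s0=np.cos(y),np.sin(y);P=[[c[0]+c0*p[0]-s0*p[1],c[1]+s0*p[0]+c0*p[1],p[2]] for p in pts]
    return w2px(C,P)
for u in draw((.5245,-.113),-.28,[(.022,.012,.054),(.022,-.012,.054),(-.022,-.012,.054),(-.022,.012,.054)]): print('handle pred',u.round(1))
cv2.imwrite('pics/w1.png',cv2.resize(im[:,:,::-1],(800,500),interpolation=cv2.INTER_CUBIC))
E
```

```text
[ 0.52349893 -0.11426101  0.22025633] -0.2803341787790795 [-3.330e-01  3.030e-01 -5.400e-02  1.217e+00 -1.000e-03  1.518e+00] [ 0.08560974 -0.61587809 -0.28053119]
handle pred [342.7 166.5]
handle pred [342.2 192.1]
handle pred [294.7 192.2]
handle pred [294.2 166.5]
```

View pics/w1.png

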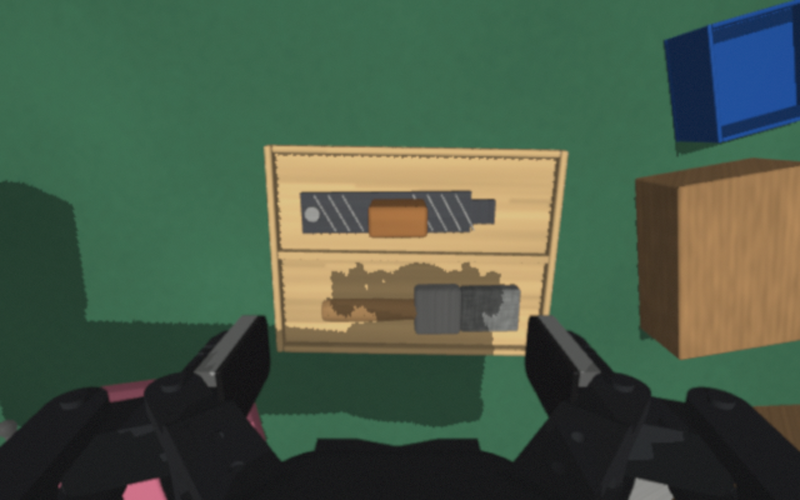

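The wrist view shows the handle's top face centred near (318,177) in raw pixels. I predicted (318.5,179), so the fix holds to about 1.5 mm. I'll descend and grip across its length.

servo_tool:
  fingers: [100,100,100,100,100,100,100,100,100,100,100,100,100,100,100,100,100]
  linear:
    - [0.15,0.18,-1.8]
    - [0,0,-1.8]
    - [0,0,-1.8]
    - [0,0,-1.8]
    - [0,0,-1.8]
    - [0,0,-1.8]
    - [0,0,-1.8]
    - [0,0,-1.8]
    - [0,0,-1.8]
    - [0,0,-1.8]
    - [0,0,-0.46]
    - [0,0,-0.46]
    - [0,0,-0.46]
    - [0,0,-0.46]
    - [0,0,-0.46]
    - [0,0,0]
    - [0,0,0]
  twist: [0,0,0,0,0,0,0,0,0,0,0,0,0,0,0,0,0]

```text
time: 3.48
tool_pos: [0.5262, -0.1125, 0.0185]
orientation: [-0.7, 0.7, -0.099, 0.099]
wrist_force: [-0.3, 0.1, -1.0]
finger_gap: 0.0854
```

servo_tool:
  fingers: [50,40,40,40,40,40,40,40,40,40]
  linear:
    - [0,0,0]
    - [0,0,0]
    - [0,0,0]
    - [0,0,0]
    - [0,0,0]
    - [0,0,0]
    - [0,0,0]
    - [0,0,0]
    - [0,0,0]
    - [0,0,0]
  twist: [0,0,0,0,0,0,0,0,0,0]
  newtons: 90

```text
time: 4.32
tool_pos: [0.5266, -0.1126, 0.0188]
orientation: [-0.7, 0.7, -0.098, 0.099]
wrist_force: [0.5, -0.5, 5.9]
finger_gap: 0.0428
```

```bash
python3 - <<'E'
from h import *
st=read_state();print(st)
E
```

```text
{'time': 4.3167, 'joint_pos': array([-3.28420529e-01,  4.66202056e-01, -3.72857163e-01,  7.30721626e-01,
        4.96113435e-05,  1.52223686e+00]), 'qvel': array([-0.0005963 , -0.00083228, -0.00159841,  0.00280814, -0.00026108,
       -0.00053557]), 'tau': array([-1.45543339e-01, -4.27187848e+01,  2.03471303e+01, -4.44694413e-01,
       -4.77251632e-02,  1.24390482e-02]), 'tool_pos': array([ 0.5266095 , -0.11255749,  0.01882216]), 'orientation': array([-0.70014517,  0.70024525, -0.09826727,  0.09897918]), 'wrist_force': array([ 0.52003407, -0.50957023,  5.92485029]), 'moment': array([ 0.14904891,  0.41106204, -0.04428157]), 'finger_gap': 0.042789448262403815}
```

servo_tool:
  fingers: [40,40,40,40,40,40,40,40,40,40,40,40,40]
  linear:
    - [0,0,0.4]
    - [0,0,0.8]
    - [0,0,1.6]
    - [0,0,1.9]
    - [0,0,1.9]
    - [0,0,1.9]
    - [0,0,1.9]
    - [0,0,1.9]
    - [0,0,1.9]
    - [0,0,1.9]
    - [0,0,1.9]
    - [0,0,0]
    - [0,0,0]
  twist: [0,0,0,0,0,0,0,0,0,0,0,0,0]

```text
time: 5.4
tool_pos: [0.5266, -0.1127, 0.1988]
orientation: [-0.7, 0.7, -0.098, 0.099]
wrist_force: [0.1, -0.2, -3.0]
finger_gap: 0.0428
```

servo_tool:
  fingers: [40,40,40,40,40,40,40,40,40,40,40,40,40,40,40,40,40,40]
  linear:
    - [-0.05,1.0,0]
    - [-0.05,2.14,0]
    - [-0.05,2.14,0]
    - [-0.05,2.14,0]
    - [-0.05,2.14,0]
    - [-0.05,2.14,0]
    - [-0.05,2.14,0]
    - [-0.05,2.14,0]
    - [-0.05,2.14,0]
    - [-0.05,2.14,0]
    - [-0.05,2.14,0]
    - [-0.05,2.14,0]
    - [-0.05,2.14,0]
    - [-0.05,2.14,0]
    - [-0.05,2.14,0]
    - [-0.05,2.14,0]
    - [0,0,0]
    - [0,0,0]
  twist: [-0.0066,-0.0066,-0.0066,-0.0066,-0.0066,-0.0066,-0.0066,-0.0066,-0.0066,-0.0066,-0.0066,-0.0066,-0.0066,-0.0066,-0.0066,-0.0066,0,0]

```text
time: 6.9
tool_pos: [0.5163, 0.2196, 0.1963]
orientation: [-0.694, 0.695, -0.136, 0.134]
wrist_force: [0.5, -0.7, -3.3]
finger_gap: 0.0429
```

```bash
python3 - <<'E'
from h import *
st,im=snap('wrist','w2.png');C=cam('wrist',st);M=rot(st['orientation'])
print(st['time'],st['tool_pos'],np.arctan2(M[1,0],M[0,0]),M[:,1].round(4),st['wrist_force'],st['moment'],st['finger_gap'])
v=np.array([.567,.199]);c,s=np.cos(-.386),np.sin(-.386)
for z in (.112,.125,.138):
    print(z,[w2px(C,[[v[0]-s*y,v[1]+c*y,z]]).round(1).tolist() for y in(.042,-.042)])
print('jaw',w2px(C,[[v[0]+c*x-s*y,v[1]+s*x+c*y,.1] for x in(-.04,.04) for y in (.05,-.05)]).round(1).tolist())
im2=cv2.imread('pics/w2.png');cv2.imwrite('pics/w2b.png',cv2.resize(im2,(800,500),interpolation=cv2.INTER_CUBIC))
st,im=snap('top','t2.png');st,im=snap('scene','s2.png')
E
```

```text
6.9 [0.51631069 0.21959974 0.19628971] -0.38325747224526185 [-0.0036 -0.0012 -1.    ] [ 0.46197458 -0.69099037 -3.29219375] [-0.02680307  0.07318546  0.01946377] 0.042851701158923304
0.112 [[[401.1, 145.3]], [[393.3, 262.3]]]
0.125 [[[405.9, 147.7]], [[397.2, 270.7]]]
0.138 [[[411.4, 150.4]], [[401.6, 280.0]]]
jaw [[339.4, 131.3], [336.8, 264.7], [456.0, 131.8], [441.7, 264.9]]
```

View pics/w2b.png

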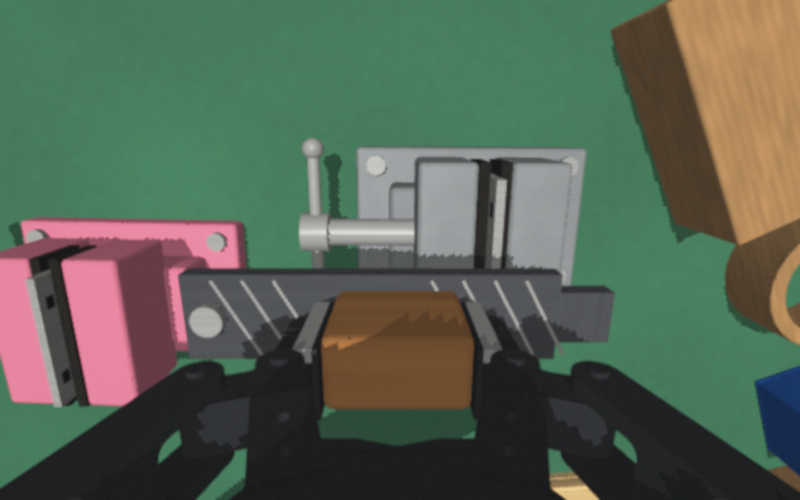

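The file is held level, and the plate's +y end shows near raw (398,142). I'll zoom to get the plate's height.

```bash
python3 - <<'E'
from h import *
a=cv2.imread('pics/scene0.png')[138:188,325:390];b=cv2.imread('pics/w2.png')[120:220,325:465]
A=cv2.resize(a,(0,0),fx=6,fy=6,interpolation=cv2.INTER_CUBIC);B=cv2.resize(b,(0,0),fx=2.8,fy=2.8,interpolation=cv2.INTER_CUBIC)
o=np.zeros((310,800,3),np.uint8);o[:A.shape[0],:A.shape[1]]=A;o[:B.shape[0],400:400+B.shape[1]]=B
cv2.imwrite('pics/crop2.png',o)
C=cam('scene');v=np.array([.567,.199]);c,s=np.cos(-.386),np.sin(-.386)
W=lambda x,y,z:[v[0]+c*x-s*y,v[1]+s*x+c*y,z]
S=lambda P:((w2px(C,P)-[325,138]+.5)*6-.5).round(0).tolist()
print('jaw corners far(+x)',S([W(.04,.05,.1),W(.04,-.05,.1),W(-.04,.05,.1),W(-.04,-.05,.1)]))
for z in(.1,.112,.125,.138):print(z,S([W(0,.042,z),W(0,-.042,z)]))
E
```

```text
jaw corners far(+x) [[333.0, 134.0], [154.0, 226.0], [230.0, 25.0], [56.0, 112.0]]
0.1 [[267.0, 85.0], [119.0, 160.0]]
0.112 [[270.0, 68.0], [120.0, 143.0]]
0.125 [[273.0, 49.0], [122.0, 125.0]]
0.138 [[276.0, 30.0], [123.0, 106.0]]
```

View pics/crop2.png

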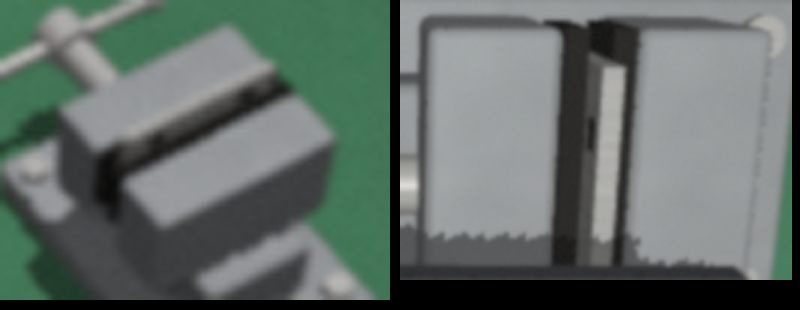

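Both views put the upper edge at z ≈ 0.113–0.116, about 14 mm above the jaws. I'll lower to just above that and then feel for contact.

servo_tool:
  fingers: [40,40,40,40,40,40,40,40,40]
  linear:
    - [0,0,-1.0]
    - [0,0,-1.2]
    - [0,0,-1.2]
    - [0,0,-1.2]
    - [0,0,-0.8]
    - [0,0,-0.4]
    - [0,0,-0.2]
    - [0,0,0]
    - [0,0,0]
  twist: [0,0,0,0,0,0,0,0,0]

```text
time: 7.8
tool_pos: [0.5185, 0.2185, 0.1388]
orientation: [0.694, -0.694, 0.135, -0.136]
wrist_force: [-0.5, 0.2, -3.1]
finger_gap: 0.0427
```

servo_tool:
  fingers: [40,40,40]
  linear:
    - [0,0,-0.15]
    - [0,0,-0.15]
    - [0,0,0]
  twist: [0,0,0]

```text
time: 8.05
tool_pos: [0.5183, 0.2186, 0.1355]
orientation: [0.694, -0.694, 0.135, -0.136]
wrist_force: [0.9, -0.0, -4.0]
finger_gap: 0.0428
```

servo_tool:
  fingers: [40,40,40,40]
  linear:
    - [0,0,-0.15]
    - [0,0,-0.15]
    - [0,0,-0.1]
    - [0,0,0]
  twist: [0,0,0,0]

```text
time: 8.38
tool_pos: [0.5179, 0.2185, 0.131]
orientation: [-0.694, 0.694, -0.136, 0.135]
wrist_force: [-0.7, -0.6, -3.1]
finger_gap: 0.043
```

servo_tool:
  fingers: [40,40,40]
  linear:
    - [0,0,-0.1]
    - [0,0,0]
    - [0,0,0]
  twist: [0,0,0]

```text
time: 8.63
tool_pos: [0.5181, 0.2185, 0.1303]
orientation: [-0.694, 0.694, -0.135, 0.135]
wrist_force: [-0.5, -0.5, -3.4]
finger_gap: 0.0429
```

servo_tool:
  fingers: [40,40,40]
  linear:
    - [0,0,-0.1]
    - [0,0,0]
    - [0,0,0]
  twist: [0,0,0]

```text
time: 8.88
tool_pos: [0.5181, 0.2185, 0.1293]
orientation: [-0.694, 0.694, -0.135, 0.136]
wrist_force: [-0.8, 0.0, -2.6]
finger_gap: 0.0429
```

servo_tool:
  fingers: [40,40,40]
  linear:
    - [0,0,-0.1]
    - [0,0,0]
    - [0,0,0]
  twist: [0,0,0]

```text
time: 9.13
tool_pos: [0.5181, 0.2185, 0.1283]
orientation: [-0.694, 0.694, -0.135, 0.135]
wrist_force: [0.9, 1.3, -3.3]
finger_gap: 0.0431
```

servo_tool:
  fingers: [40,40,40]
  linear:
    - [0,0,-0.1]
    - [0,0,0]
    - [0,0,0]
  twist: [0,0,0]

```text
time: 9.38
tool_pos: [0.5181, 0.2185, 0.1272]
orientation: [-0.694, 0.694, -0.136, 0.135]
wrist_force: [-0.2, -0.1, -2.6]
finger_gap: 0.043
```

servo_tool:
  fingers: [40,40,40]
  linear:
    - [0,0,-0.1]
    - [0,0,0]
    - [0,0,0]
  twist: [0,0,0]

```text
time: 9.63
tool_pos: [0.5185, 0.2185, 0.1268]
orientation: [0.694, -0.694, 0.135, -0.136]
wrist_force: [-1.7, -0.2, -0.8]
finger_gap: 0.043
```

Contact made: +2.3 N at TCP z = 0.1268, so the edge is at about 0.114. Now I'll add pressure.

servo_tool:
  fingers: [40,40,40]
  linear:
    - [0,0,-0.1]
    - [0,0,0]
    - [0,0,0]
  twist: [0,0,0]

```text
time: 9.88
tool_pos: [0.5189, 0.2185, 0.1264]
orientation: [0.694, -0.694, 0.135, -0.136]
wrist_force: [-0.8, 0.2, 4.5]
finger_gap: 0.0428
```

```bash
python3 - <<'E'
from h import *
st=read_state();M=rot(st['orientation']);print(st['tool_pos'],M[:,1].round(4),np.arctan2(M[1,0],M[0,0]),st['wrist_force'],st['moment'])
E
```

```text
[0.51888766 0.21846629 0.12636652] [ 2.1e-03 -2.0e-04 -1.0e+00] -0.38579537030846645 [-0.79296637  0.21004429  4.4959349 ] [-0.44983345 -0.00191077 -0.09146105]
```

servo_tool:
  fingers: [40,40,40,40]
  linear:
    - [0.3,-0.12,-0.02]
    - [0.55,-0.223,-0.02]
    - [0.55,-0.223,0]
    - [0.55,-0.223,0]
  twist: [0,0,0,0]

```text
time: 10.22
tool_pos: [0.5374, 0.2118, 0.1262]
orientation: [0.695, -0.693, 0.135, -0.135]
wrist_force: [-5.1, 2.2, 7.8]
finger_gap: 0.0429
```

servo_tool:
  fingers: [40,40,40]
  linear:
    - [0.55,-0.223,0.01]
    - [0.55,-0.223,0.01]
    - [0.55,-0.223,0]
  twist: [0,0,0]

```text
time: 10.47
tool_pos: [0.5538, 0.2052, 0.1263]
orientation: [0.695, -0.693, 0.135, -0.135]
wrist_force: [-4.6, 2.3, 7.1]
finger_gap: 0.0431
```

servo_tool:
  fingers: [40,40,40,40]
  linear:
    - [0.55,-0.223,0]
    - [0.55,-0.223,0]
    - [0.55,-0.223,0]
    - [0.55,-0.223,0]
  twist: [0,0,0,0]

```text
time: 10.8
tool_pos: [0.5755, 0.1964, 0.1262]
orientation: [0.695, -0.693, 0.136, -0.135]
wrist_force: [-5.8, 2.7, 8.7]
finger_gap: 0.0427
```

servo_tool:
  fingers: [40,40,40,40]
  linear:
    - [0.55,-0.223,0.01]
    - [0.55,-0.223,0.01]
    - [0.55,-0.223,0]
    - [0.55,-0.223,0]
  twist: [0,0,0,0]

```text
time: 11.13
tool_pos: [0.5972, 0.1874, 0.1262]
orientation: [0.695, -0.693, 0.136, -0.134]
wrist_force: [-4.7, 1.5, 7.7]
finger_gap: 0.043
```

servo_tool:
  fingers: [40,40,40,40,40]
  linear:
    - [0.55,-0.223,0]
    - [0.55,-0.223,0]
    - [0.55,-0.223,0]
    - [0.35,-0.14,0]
    - [0.1,-0.04,0]
  twist: [0,0,0,0,0]

```text
time: 11.55
tool_pos: [0.6185, 0.1788, 0.1261]
orientation: [0.695, -0.693, 0.136, -0.135]
wrist_force: [-4.9, 1.5, 8.4]
finger_gap: 0.043
```

```bash
python3 - <<'E'
from h import *
st=read_state();M=rot(st['orientation']);d=st['tool_pos'][:2]-[.567,.199];c,s=np.cos(-.386),np.sin(-.386)
print('along',d@[c,s],'lat',d@[-s,c],st['tool_pos'],M[:,1].round(4),np.arctan2(M[1,0],M[0,0]),st['wrist_force'],st['moment'])
E
```

```text
along 0.05528189670165001 lat 0.0006291647858853097 [0.61845126 0.17877003 0.12609518] [-0.0016  0.0034 -1.    ] -0.3851681085442264 [-4.8929367   1.51291406  8.39572756] [ 0.62492418  1.59871543 -0.0097332 ]
```

Stroke 1 is complete: it ran from +52 to −55 mm at about 10–12 N. I'll lift and return clear of the plate.

servo_tool:
  fingers: [40,40,40,40,40,40,40,40,40,40,40,40,40,40,40,40,40,40]
  linear:
    - [0.05,-0.02,0.5]
    - [0,0,1.2]
    - [0,0,1.3]
    - [0,0,0]
    - [-1.015,0.411,0]
    - [-1.015,0.411,0]
    - [-1.015,0.411,0]
    - [-1.015,0.411,0]
    - [-1.015,0.411,0]
    - [-1.015,0.411,0]
    - [-1.015,0.411,0]
    - [-1.015,0.411,0]
    - [-1.015,0.411,0]
    - [-1.015,0.411,0]
    - [0,0,0]
    - [0,0,-1.2]
    - [0,0,-1.0]
    - [0,0,-0.4]
  twist: [0,0,0,0,0,0,0,0,0,0,0,0,0,0,0,0,0,0]

```text
time: 13.05
tool_pos: [0.5175, 0.2182, 0.1277]
orientation: [-0.694, 0.694, -0.136, 0.135]
wrist_force: [0.2, -0.5, -2.9]
finger_gap: 0.0426
```

servo_tool:
  fingers: [40,40,40]
  linear:
    - [0,0,-0.1]
    - [0,0,0]
    - [0,0,0]
  twist: [0,0,0]

```text
time: 13.3
tool_pos: [0.5184, 0.2184, 0.1284]
orientation: [-0.694, 0.694, -0.136, 0.136]
wrist_force: [0.8, -0.5, -2.7]
finger_gap: 0.0433
```

```bash
cat > s.py <<'E'
from h import *
st=read_state();M=rot(st['orientation']);d=st['tool_pos'][:2]-[.567,.199];c,s=np.cos(-.386),np.sin(-.386)
print('along',d@[c,s],'lat',d@[-s,c],st['tool_pos'],M[:,1].round(4),np.arctan2(M[1,0],M[0,0]),st['wrist_force'],st['moment'])
E
python3 s.py
```

```text
along -0.05232295941454698 lat -0.00029544704904454697 [0.51841561 0.21842514 0.12844189] [ 2.e-04 -1.e-04 -1.e+00] -0.3858490251660424 [ 0.75371735 -0.54469622 -2.67287352] [ 0.04413367 -0.0110337   0.00235918]
```

servo_tool:
  fingers: [40,40,40,40]
  linear:
    - [0,0,-0.1]
    - [0,0,-0.1]
    - [0,0,0]
    - [0,0,0]
  twist: [0,0,0,0]

```text
time: 13.63
tool_pos: [0.5187, 0.2186, 0.1269]
orientation: [0.694, -0.694, 0.135, -0.136]
wrist_force: [0.4, -0.3, -0.9]
finger_gap: 0.0432
```

servo_tool:
  fingers: [40,40,40]
  linear:
    - [0,0,-0.1]
    - [0,0,-0.02]
    - [0,0,0]
  twist: [0,0,0]

```text
time: 13.88
tool_pos: [0.5191, 0.2185, 0.1264]
orientation: [0.694, -0.694, 0.135, -0.136]
wrist_force: [-0.9, -1.0, 4.5]
finger_gap: 0.0427
```

servo_tool:
  fingers: [40,40,40,40]
  linear:
    - [0.3,-0.12,-0.01]
    - [0.55,-0.223,-0.01]
    - [0.55,-0.223,0]
    - [0.55,-0.223,0]
  twist: [0,0,0,0]

```text
time: 14.22
tool_pos: [0.5373, 0.2117, 0.1263]
orientation: [0.695, -0.693, 0.135, -0.135]
wrist_force: [-4.5, 2.6, 8.4]
finger_gap: 0.0425
```

servo_tool:
  fingers: [40,40,40]
  linear:
    - [0.55,-0.223,0.01]
    - [0.55,-0.223,0.01]
    - [0.55,-0.223,0]
  twist: [0,0,0]

```text
time: 14.47
tool_pos: [0.5537, 0.205, 0.1263]
orientation: [0.695, -0.693, 0.136, -0.135]
wrist_force: [-4.2, 1.9, 8.7]
finger_gap: 0.043
```

Same profile as stroke 1, so I'll finish it.

servo_tool:
  fingers: [40,40,40,40,40,40,40,40]
  linear:
    - [0.55,-0.223,0]
    - [0.55,-0.223,0.01]
    - [0.55,-0.223,0]
    - [0.55,-0.223,0]
    - [0.55,-0.223,0.01]
    - [0.55,-0.223,0.01]
    - [0.55,-0.223,0]
    - [0.55,-0.223,0]
  twist: [0,0,0,0,0,0,0,0]

```text
time: 15.13
tool_pos: [0.5972, 0.1872, 0.1263]
orientation: [0.695, -0.693, 0.136, -0.134]
wrist_force: [-4.9, 1.6, 6.2]
finger_gap: 0.0429
```

servo_tool:
  fingers: [40,40,40,40,40]
  linear:
    - [0.55,-0.223,0]
    - [0.55,-0.223,0]
    - [0.55,-0.223,0]
    - [0.35,-0.14,0]
    - [0.1,-0.04,0]
  twist: [0,0,0,0,0]

```text
time: 15.55
tool_pos: [0.6184, 0.1786, 0.1261]
orientation: [0.695, -0.693, 0.136, -0.135]
wrist_force: [-4.2, 2.2, 7.8]
finger_gap: 0.043
```

```bash
python3 s.py
```

```text
along 0.05525254119912148 lat 0.000442778413472629 [0.61835389 0.17860841 0.12613899] [-0.0018  0.0029 -1.    ] -0.38523782407837676 [-4.16511746  2.15479997  7.80479023] [ 0.61030106  1.46574008 -0.02489847]
```

servo_tool:
  fingers: [40,40,40,40,40,40,40]
  linear:
    - [0.05,-0.02,0.5]
    - [0,0,1.2]
    - [0,0,1.5]
    - [0,0,1.5]
    - [0,0,1.5]
    - [0,0,0.8]
    - [0,0,0]
  twist: [0,0,0,0,0,0,0]

```text
time: 16.13
tool_pos: [0.6208, 0.1776, 0.1972]
orientation: [0.694, -0.694, 0.134, -0.137]
wrist_force: [-0.2, -0.1, -2.9]
finger_gap: 0.0429
```

servo_tool:
  fingers: [40,40,40,40,40,40,40,40,40,40,40,40,40,40,40,40,40,40,40]
  linear:
    - [-0.54,-1.81,0]
    - [-0.54,-1.81,0]
    - [-0.54,-1.81,0]
    - [-0.54,-1.81,0]
    - [-0.54,-1.81,0]
    - [-0.54,-1.81,0]
    - [-0.54,-1.81,0]
    - [-0.54,-1.81,0]
    - [-0.54,-1.81,0]
    - [-0.54,-1.81,0]
    - [-0.54,-1.81,0]
    - [-0.54,-1.81,0]
    - [-0.54,-1.81,0]
    - [-0.54,-1.81,0]
    - [-0.54,-1.81,0]
    - [-0.54,-1.81,0]
    - [0,0,0]
    - [0,0,0]
    - [0,0,0]
  twist: [0.0059,0.0059,0.0059,0.0059,0.0059,0.0059,0.0059,0.0059,0.0059,0.0059,0.0059,0.0059,0.0059,0.0059,0.0059,0.0059,0,0,0]

```text
time: 17.72
tool_pos: [0.5328, -0.1117, 0.1946]
orientation: [0.7, -0.699, 0.103, -0.102]
wrist_force: [0.3, -0.6, -2.7]
finger_gap: 0.0431
```

```bash
python3 s.py
```

```text
along 0.08532818292620403 lat -0.3007368400453836 [ 0.53282681 -0.11173419  0.19458789] [-0.0011  0.001  -1.    ] -0.29137852563094063 [ 0.30936751 -0.6316609  -2.74391361] [-0.03311794 -0.02173777 -0.00218517]
```

Down to about 3 mm above the floor, then feel for it.

servo_tool:
  fingers: [40,40,40,40,40,40,40,40,40,40,40,40,40,40]
  linear:
    - [0,0,-1.0]
    - [0,0,-1.7]
    - [0,0,-1.7]
    - [0,0,-1.7]
    - [0,0,-1.7]
    - [0,0,-1.7]
    - [0,0,-1.7]
    - [0,0,-1.7]
    - [0,0,-1.7]
    - [0,0,-1.5]
    - [0,0,-0.8]
    - [0,0,-0.3]
    - [0,0,0]
    - [0,0,0]
  twist: [0,0,0,0,0,0,0,0,0,0,0,0,0,0]

```text
time: 18.88
tool_pos: [0.5337, -0.112, 0.0238]
orientation: [-0.7, 0.7, -0.102, 0.103]
wrist_force: [0.2, -0.3, -1.8]
finger_gap: 0.043
```

servo_tool:
  fingers: [40,40,40]
  linear:
    - [0,0,-0.12]
    - [0,0,0]
    - [0,0,0]
  twist: [0,0,0]

```text
time: 19.13
tool_pos: [0.5339, -0.1124, 0.023]
orientation: [-0.7, 0.7, -0.102, 0.103]
wrist_force: [-0.1, -0.4, -3.4]
finger_gap: 0.0429
```

servo_tool:
  fingers: [40,40,40,40,40]
  linear:
    - [0,0,-0.12]
    - [0,0,-0.12]
    - [0,0,-0.08]
    - [0,0,0]
    - [0,0,0]
  twist: [0,0,0,0,0]

```text
time: 19.55
tool_pos: [0.5331, -0.1122, 0.0189]
orientation: [-0.7, 0.7, -0.103, 0.103]
wrist_force: [-0.1, -0.0, -3.2]
finger_gap: 0.0429
```

servo_tool:
  fingers: [40,40,40]
  linear:
    - [0,0,-0.08]
    - [0,0,0]
    - [0,0,0]
  twist: [0,0,0]

```text
time: 19.8
tool_pos: [0.5332, -0.1122, 0.0188]
orientation: [-0.7, 0.7, -0.102, 0.103]
wrist_force: [-1.4, 0.5, 6.0]
finger_gap: 0.0429
```

The file is on the floor: 6 N at TCP z = 0.0188, the same height as when I gripped it. Releasing.

servo_tool:
  fingers: [60,80,100,100,100,100,100,100]
  linear:
    - [0,0,0]
    - [0,0,0]
    - [0,0,0]
    - [0,0,0]
    - [0,0,0]
    - [0,0,0]
    - [0,0,0]
    - [0,0,0]
  twist: [0,0,0,0,0,0,0,0]

```text
time: 20.47
tool_pos: [0.5333, -0.1122, 0.0182]
orientation: [0.7, -0.7, 0.103, -0.103]
wrist_force: [-1.0, -0.5, 0.3]
finger_gap: 0.0853
```

servo_tool:
  fingers: [100,100,100,100,100,100,100,100,100,100,100,100,100,100]
  linear:
    - [0,0,0.8]
    - [0,0,1.5]
    - [0,0,1.8]
    - [0,0,1.8]
    - [0,0,1.8]
    - [0,0,1.8]
    - [0,0,1.8]
    - [0,0,1.8]
    - [0,0,1.8]
    - [0,0,1.8]
    - [0,0,1.8]
    - [0,0,0]
    - [0,0,0]
    - [0,0,0]
  twist: [0,0,0,0,0,0,0,0,0,0,0,0,0,0]

```text
time: 21.63
tool_pos: [0.5329, -0.1121, 0.2028]
orientation: [0.7, -0.7, 0.103, -0.102]
wrist_force: [-0.7, -0.2, -0.6]
finger_gap: 0.0855
```

```bash
python3 - <<'E'
from h import *
st,im=snap('wrist','w3.png');st2,im2=snap('scene','s3.png')
a=cv2.resize(im,(400,250));b=cv2.resize(im2,(400,250))
o=np.zeros((550,800,3),np.uint8);o[:300]=0
o=np.vstack([np.hstack([im[80:300,190:480]]) ]);o=cv2.resize(o,(580,440))
o2=np.hstack([o,np.zeros((440,220,3),np.uint8)]);cv2.imwrite('pics/w3b.png',np.vstack([o2])[:,:,::-1])
cv2.imwrite('pics/s3b.png',cv2.resize(im2,(800,500))[:,:,::-1])
print(st['tool_pos'],st['wrist_force'])
E
```

```text
[ 0.5329415  -0.11208445  0.20278584] [-0.74347258 -0.23834307 -0.62761972]
```

View pics/w3b.png

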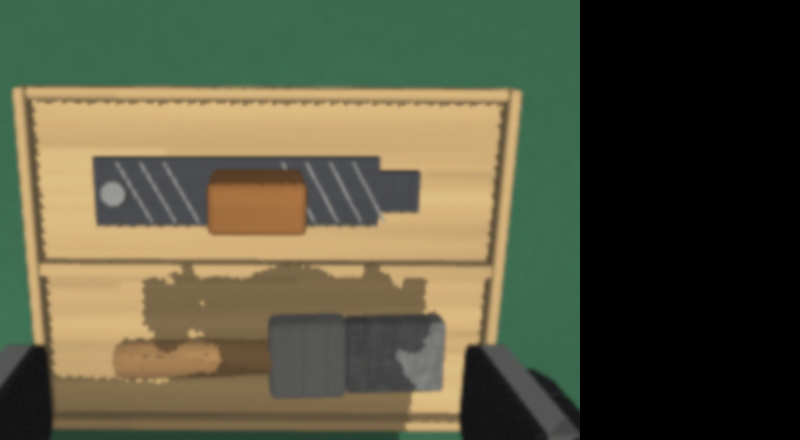

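View pics/s3b.png

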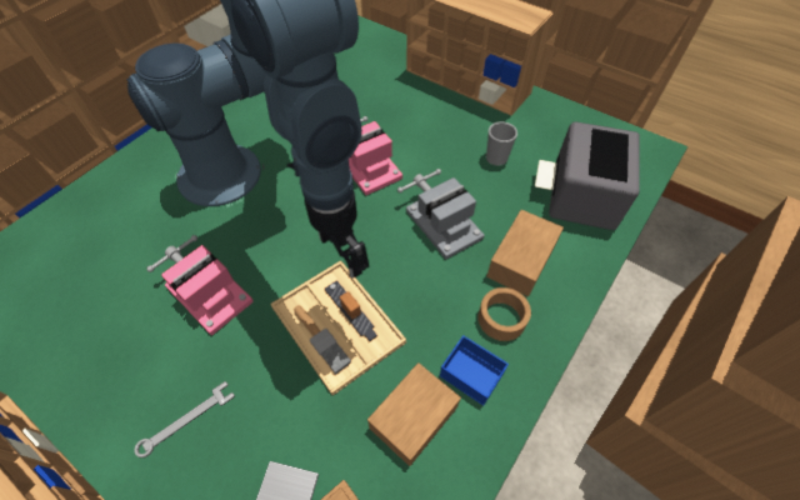

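The wrist view shows the file lying flat and centred in its bay, toe to +x, with its handle at about (257,205) in the crop. The scene view shows everything else where it was. Handing in.

```bash
python3 -c "
from workcell import ticket; print(ticket.job_done())"
```

```text
the job is handed in; nothing more can be done
None
```

The file made two full forward strokes on the plate's edge and is back flat in its own bay. I handed the job in at about 22 s of the 64 s allowed.

- **Strokes:** Both ran toe first, level and square to the edge. The contact moved from about 52 mm ahead of the file's middle to about 55 mm behind it. The edge was found by touch at z ≈ 0.114 m. I lifted the file about 30 mm for the return, and well clear again after the second stroke.
- **Pressure:** The readings, taken at the end of each move, were about 9–12 N while the file was cutting. Each stroke started at about 7.6 N. Force between those readings was not recorded.
- **Last checks:** The final pictures show the file in its bay with the toe to +x, the gripper open and clear, and the brush and other visible objects where they were. I found no disagreement between checks beyond 1–2 mm of camera calibration error. I judged the bystanders' positions only by eye, and the plate's give was not read directly.

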